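Hang the rail holder, load the salt shaker and slide it in under the shelf

ROBOT

A 6-joint arm with a two-finger parallel gripper is mounted at the origin on a cart in front of the work surface, level with it; the furniture and walls round the work are solid. World frame = base frame: x ahead of the robot, y to its left, z up, the work surface at z = 0. Lengths are in mm, angles in rad, forces in N, time in s.
With the tool pointing down it reaches from about 325 to 900 mm from the base axis. Payload 6.1 kg.
Tool frame: the origin (TCP) lies between the finger pads; the fingertips stand 11 mm ahead of it and the grasp point (between the pads) lies 8 mm behind it; z points along the fingers, y is the line along which they close (so a half turn about z gives the same grasp; the last joint's range is limited). The gripper opens to 85 mm and grips with 20 to 120 N. Pads are 22 mm wide; open, the fingers measure 114 mm over their backs; the gripper's body (76 mm by 85 mm) begins 54 mm behind the grasp point. The pads swing forward as they close: fully open they stand 13 mm farther back than shut.
Start: joints at [-1.389, 0.22, 1.526, -0, 1.395, -0.126], TCP at [189.345, -595.621, 242.3] pointing down, gripper open.
Joint ranges: [-2.98, 2.98], [-0.91, 2.08], [0.09, 2.57], [-1.24, 4.39], [0.2, 2.65], [-2.68, 2.68]. Speed limits (rad/s): [2.57, 2.57, 3.01, 3.14, 3.14, 3.14].

INTERFACE

Orientations are given as a unit quaternion [w, x, y, z].
In Python, from station import telemetry, eyes, manip gives the robot as it stands.
- The arm moves only by the tool arm_command, never from a script. Its argument "deltas" is a list of rows, each an object of numbers: "tx", "ty", "tz": the shift along the world's x, y, z normalised to -1 to 1, where 1 is 25 cm; "twist": the turn about the world's z normalised to -1 to 1, where 1 is 180 degrees. In form: [{"tx": .., "ty": .., "tz": .., "twist": ..}, ...]. A call has 1 to 12 rows; each row is the pose to reach, as a shift and turn from the pose commanded when the call began, turning the shorter way round; what a row does not reach only later rows make up. A row lasts 1/12 s, in which the tool goes at most 41.7 mm and 7.16 degrees, less where a joint would pass 70% of its speed; a pose out of reach is approached as far as the arm can. A call with a number of a shift or a turn outside -1 to 1 is refused whole. A call with a gripper value outside its range is refused whole. "claw" is the opening, from 0 (shut) to 1 (fully open), set as the call begins (left out, the last holds). The fingers move at their own pace and stop on an object; "grip_force" is the grip in N (left out, the last holds). Time passes only in rows, so rows that repeat a pose let the fingers close. It gives the time, the measured TCP pose, the force, the opening and the grip force at its end, in the units of the state.
- telemetry.get_state(): the state, without advancing time (a new reading comes with each control period).
- eyes.capture(name): name is "scene" or "top"; returns (picture, depth): 420x560x3 uint8, red, green, blue; 420x560 float32, mm along the optical axis (not along the pixel's ray), 0 where there is no reading.
- eyes.calibration(name): a dict with "fx", "fy", "cx", "cy" (pixels), "world_to_cam" (4x4, takes a point from world to camera coordinates). Camera axes: x right, y up, looking along -z (the intrinsics and any distortion apply to the point x, -y, -z); pixel columns grow to the right and rows downward; lengths in mm; the calibration is good to about 2 mm. A picture is of the moment at which its call begins. calibration takes no time and is no camera call.
- manip.close_job(): hands the job in; it is judged then, once.
The state is a dict: "clock": time; "joint_positions": joint angles; "qvel": joint speeds; "tau": joint torques, N m; "tcp_pos": TCP position; "eef_rot": TCP orientation; "ft_force": force on the tool from outside, world axes, zero at the start; "ft_torque": the same for the moment, N m; "gripper_width": finger opening in mm; "gripper_force": force on a finger pad.
Only numpy, scipy, OpenCV 4.12 (cv2) and the standard library are available. Lean on these libraries where they do the work, as an engineer would, in place of code of your own. Each camera call takes 0.05 s, during which the arm holds its last target. There are 200 camera calls.

TASK

Put the salt shaker away on the worktop rack: hang the dark sheet-metal holder by its hooks on the open right-hand part of the rack's upper rail, stand the salt shaker in it, and slide the holder along the rail, in under the shelf, until it rests against the black rubber stop ring. Keep the salt shaker upright all the time, leave the spice jar and the dropper bottle where they stand, and let go of everything at the end.

Things in the scene. Friction and masses are not known exactly. Their poses are not given: they have to be found in the camera images.
- rack: Fixed worktop rack of dark steel tube. Origin on the worktop under the middle of its upper rail; x away from the robot, y (left) along the rails, z up; all in mm. 14 mm tube end frames at y = +-210 (posts at x = 0 and 55); middle post at x = 55, y = -10; feet reach from x = -40 to 95. Upper rail: 12 mm bar, axis at x = 0, z = 220. Lower rest bar: 12 mm, axis at x = -2, z = 156.
- rail_mid (a point): Middle of the upper rail, on its axis (rack x 0, y 0, z 220 mm); axes as the rack's. The rail is free all round between its ends at y = +-210, where it is held.
- rail_open (a point): Upper rail's axis in the middle of its open part (rack x 0, y -130, z 220 mm); axes as the rack's. Only here, from rack y = -200 to -20, is there room above the rail to hook the holder on: its lips reach 28 mm below the hooks' roof.
- shelf_corner (a point): Lower front right corner of the rack's wooden shelf, at rack x -54, y -20, z 248 mm. The shelf covers x -54 to 60, y -20 to 220, z 248 to 264, only 22 mm above the rail; wire gallery up to z 293, fixed jars on it up to z 369. It overhangs the rail by 54 mm: to hold the holder under it a gripper must lean back towards the robot by some 25 to 45 degrees.
- stop: Black rubber stop ring fixed on the upper rail under the shelf, somewhere at rack y = 100 to 150 mm. 30 mm in diameter, 10 mm long (faces at its y = +-5). Origin at its centre on the rail's axis; axes as the rack's. When the holder's left side rests against its right face, the holder's origin is at ring y = -34 mm.
- holder: Loose dark sheet-metal rail holder, 0.16 to 0.26 kg, at first standing on the worktop, hooks away from the robot. Origin: centre of the cup's underside; x to the hooks, y left, z up. Cup open at the top, outside 64 (x) by 58 (y) by 52 mm high, walls and floor 3 mm. Back wall (rear face x = 32) rises to z = 87. Can be gripped across the 58 mm sides near the front wall.
- holder_seat (a point): Where the rail's axis lies in the hanging holder: holder x 44, z 78 mm. Two hook straps at y = +-20, 12 mm wide, roof at z = 84, run back to lips with inner face x = 50, straight down to z = 66, flared out to x = 59 at z = 56: an 18 mm gap. Let go, it hangs leaning 4 degrees (foot towards the rack) on rail and rest bar, origin at rack x -39, z 139; it slides easily (friction about 0.12).
- shaker: Loose salt shaker, 0.08 to 0.14 kg: round clear body 44 mm in diameter up to z = 74, rounded light grey perforated top 34 mm wide, 90 mm high in all. Origin at the centre of its underside, z up. Fingertips kept above its z = 55 stay clear of the cup's rim when it is stood in the holder. It stands in a row with the spice jar and the dropper bottle, about 120 mm apart, in any order.
- spice_jar: Bystander: loose squarish spice jar, 45 by 44 by 100 mm, with a yellow cap; origin at the centre of its underside.
- dropper: Bystander: loose small brown dropper bottle, 33 mm in diameter, 102 mm high, black rubber top; origin at the centre of its underside.

How it is judged (in metres and radians):
On the way, in this order (a step that is already met when the one before it is completed fails the run):
1. the holder hangs by its hooks on the open part of the upper rail (x of holder_seat in the frame of rail_mid between -0.005 and 0.01 m and z of holder_seat in the frame of rail_mid between -0.006 and 0.006 m and angle between holder's own z axis and vertical below 0.15 rad and angle between the y axis of holder and the y axis of rack, either way round below 0.15 rad and y of holder_seat in the frame of rail_mid between -0.19 and 0 m), for 0.2 s.
2. the holder hangs under the shelf with its left side against the stop ring (gap at most 5 mm) (x of holder_seat in the frame of rail_mid between -0.005 and 0.01 m and z of holder_seat in the frame of rail_mid between -0.006 and 0.006 m and angle between holder's own z axis and vertical below 0.15 rad and angle between the y axis of holder and the y axis of rack, either way round below 0.15 rad and y of holder_seat in the frame of stop between -0.039 and -0.028 m), for 0.2 s.
At the end, for the whole second after the job is handed in: The holder hangs on the upper rail (height within 6 mm, upright and square within 8 degrees), left side at most 5 mm from the stop ring; the salt shaker stands in its cup, on the floor within 10 mm and upright within 11 degrees; both at rest (all of step 2 and x of shaker in the frame of holder between -0.012 and 0.012 m and y of shaker in the frame of holder between -0.012 and 0.012 m and z of shaker in the frame of holder between -0.002 and 0.01 m and angle between shaker's own z axis and vertical below 0.2 rad and linear speed of each of holder, shaker below 0.02 m/s); the robot touches nothing.
It fails at once if the salt shaker is tipped by more than about 35 degrees (angle between shaker's own z axis and vertical above 0.6 rad).
It fails at once if the spice jar is moved by more than 25 mm or tipped (distance of spice_jar from where it was at the start of the episode above 0.025 m or angle between spice_jar's own z axis and vertical above 0.5 rad).
It fails at once if the dropper bottle is moved by more than 25 mm or tipped (distance of dropper from where it was at the start of the episode above 0.025 m or angle between dropper's own z axis and vertical above 0.5 rad).
It also fails if it takes over 69 s, if anything falls off the work surface, if the arm or the gripper's body presses on something with over 40 N, if the wrist force passes 120 N, or if a joint passes its speed limit or range.

## Working session

There is one attempt and no reset: what is moved stays moved. The work goes in short steps, Python scripts to look and compute and a tool call to move; the robot and the scene stay as the last step left them, time stands still between calls to the robot, and variables do not carry over. Pictures are saved under pics/ and viewed, at most 10 in all, crops included, and the job is handed in when it is done.

Besides the shell and the picture viewer there is one more tool, called after "Emit:" as name(argument=value, ...) on one line, values as JSON. arm_command: Moves the arm, as the interface text tells. Its arguments: {"type":"object","properties":{"deltas":{"type":"array","items":{"type":"object","properties":{"tx":{"type":"number","minimum":-1,"maximum":1},"ty":{"type":"number","minimum":-1,"maximum":1},"tz":{"type":"number","minimum":-1,"maximum":1},"twist":{"type":"number","minimum":-1,"maximum":1}}}},"claw":{"type":"number"},"grip_force":{"type":"number"}},"required":["deltas"]}

```bash
ls; mkdir -p pics; cat > h.py <<'E'
import numpy as np, cv2
from station import telemetry, eyes, manip
def cal(n):
    c=eyes.calibration(n); return c,np.array(c["world_to_cam"])
def pts(n,d):
    c,W=cal(n); v,u=np.mgrid[0:420,0:560]
    X=np.stack([(u-c["cx"])/c["fx"]*d,-(v-c["cy"])/c["fy"]*d,-d,np.ones_like(d)],-1)
    P=(X@np.linalg.inv(W).T)[...,:3]; P[d<=0]=np.nan; return P
def grab(n,f=None):
    p,d=eyes.capture(n)
    if f: cv2.imwrite(f,p[...,::-1])
    return p,d,pts(n,d)
def proj(n,p):
    c,W=cal(n); q=W@np.append(p,1); return c["cx"]+c["fx"]*q[0]/-q[2], c["cy"]-c["fy"]*q[1]/-q[2]
E
python3 - <<'E'
from h import *
a=grab("scene","pics/s0.png"); b=grab("top","pics/t0.png")
for n in("scene","top"):
    c,W=cal(n); print(n,{k:c[k] for k in c if k!="world_to_cam"},np.linalg.inv(W).round(2))
np.savez("f0.npz",sp=a[0],sP=a[2],tp=b[0],tP=b[2])
print(telemetry.get_state())
E
```

```text
pics
scene {'fx': 416.1028688067254, 'fy': 416.1028688067254, 'cx': 276.159363516843, 'cy': 209.20433948607374} [[-8.4000e-01  2.0000e-01 -5.1000e-01  4.8740e+01]
 [-5.5000e-01 -3.5000e-01  7.6000e-01  7.8830e+02]
 [-2.0000e-02  9.2000e-01  4.0000e-01  5.5983e+02]
 [ 0.0000e+00  0.0000e+00  0.0000e+00  1.0000e+00]]
top {'fx': 528.0659458320266, 'fy': 528.0659458320266, 'cx': 270.614894311028, 'cy': 203.8139924910024} [[ 2.00000e-02  1.00000e+00 -7.00000e-02  4.74900e+02]
 [-1.00000e+00  2.00000e-02 -0.00000e+00  4.11200e+01]
 [-0.00000e+00  7.00000e-02  1.00000e+00  1.47537e+03]
 [ 0.00000e+00  0.00000e+00  0.00000e+00  1.00000e+00]]
{'clock': 0.1, 'joint_positions': array([-1.38910291e+00,  2.21140842e-01,  1.52751728e+00, -1.57928178e-05,
        1.39469215e+00, -1.26141195e-01]), 'qvel': array([ 0.00031053, -0.00144343, -0.00360147,  0.0004828 ,  0.00030036,
        0.00108099]), 'tau': array([ 6.05200421e-04, -4.98243105e+01, -3.90546727e+01, -1.95684152e-04,
        5.71288212e-03,  7.76758391e-07]), 'tcp_pos': array([ 189.24250588, -595.10338192,  241.30170342]), 'eef_rot': array([-8.78252516e-04,  9.88177503e-01,  1.53311608e-01, -3.21767753e-05]), 'ft_force': array([-0.90470572, -0.65297861,  0.41498434]), 'ft_torque': array([-0.00525765, -0.05332449, -0.0146387 ]), 'gripper_force': 0.0, 'gripper_width': 85.17776346214265}
```

View pics/s0.png

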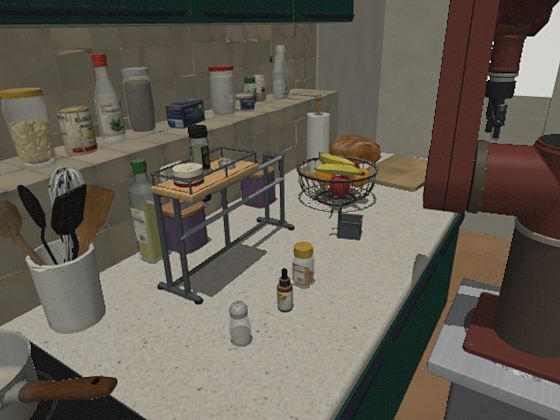

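View pics/t0.png

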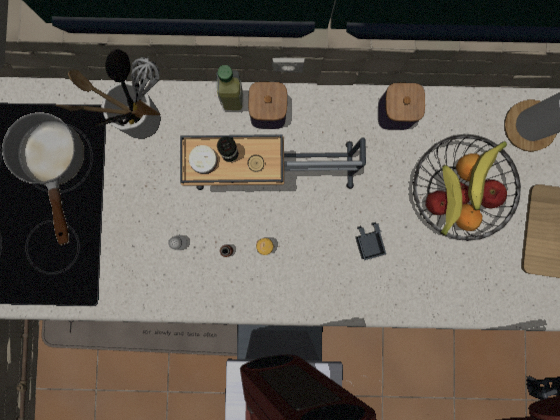

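The scene view has the shaker at (240,325), dropper at (285,292), spice jar at (303,265), holder at (349,223) and rack at (160–290,155–300). In the top view the shaker is at (177,242), dropper (227,251), jar (265,246), holder (371,243) with its hooks up, and the rack's right frame is near column 357.

```bash
python3 - <<'E'
from h import *
f=np.load("f0.npz"); sp,sP,tp,tP=f["sp"],f["sP"],f["tp"],f["tP"]
c=cv2.resize(sp[140:310,145:305],None,fx=3.5,fy=3.5,interpolation=cv2.INTER_CUBIC); cv2.imwrite("pics/s1.png",cv2.convertScaleAbs(c[...,::-1],alpha=1.6,beta=20))
c=cv2.resize(tp[120:270,160:390],None,fx=3.4,fy=3.4,interpolation=cv2.INTER_CUBIC); cv2.imwrite("pics/t1.png",cv2.convertScaleAbs(c[...,::-1],alpha=1.6,beta=20))
np.set_printoptions(suppress=True,precision=1)
for n,(u,v) in dict(shaker=(177,242),drop=(227,251),jar=(265,246),holder=(371,243),railR=(325,164),floor=(320,210),shelf=(240,170)).items(): print(n,tP[v,u])
for u in range(290,362,6):
    q=tP[140:190,u]; print(u,[ (140+i,*q[i].round(0)) for i in range(50) if q[i,2]>150][::2])
E
```

```text
shaker [471.1 288.1  95.2]
drop [450.1 158.6  77.6]
jar [465.5  58.4 101.3]
holder [ 479.3 -234.5    4.6]
railR [663.7 -81.7 229.8]
floor [568.3 -92.    1.3]
shelf [640.3 117.8 265.5]
290 [(161, np.float64(670.0), np.float64(1.0), np.float64(225.0)), (163, np.float64(665.0), np.float64(1.0), np.float64(227.0)), (165, np.float64(660.0), np.float64(1.0), np.float64(227.0)), (167, np.float64(664.0), np.float64(-1.0), np.float64(165.0)), (169, np.float64(659.0), np.float64(-1.0), np.float64(165.0))]
296 [(161, np.float64(670.0), np.float64(-13.0), np.float64(228.0)), (163, np.float64(665.0), np.float64(-13.0), np.float64(229.0)), (165, np.float64(660.0), np.float64(-13.0), np.float64(229.0)), (167, np.float64(665.0), np.float64(-16.0), np.float64(164.0)), (169, np.float64(660.0), np.float64(-16.0), np.float64(162.0))]
302 [(161, np.float64(671.0), np.float64(-27.0), np.float64(219.0)), (163, np.float64(666.0), np.float64(-27.0), np.float64(223.0)), (165, np.float64(661.0), np.float64(-27.0), np.float64(225.0)), (167, np.float64(665.0), np.float64(-31.0), np.float64(163.0)), (169, np.floa
[... 2492 characters left out ...]
6.0), np.float64(-142.0), np.float64(225.0)), (166, np.float64(670.0), np.float64(-151.0), np.float64(163.0)), (168, np.float64(665.0), np.float64(-151.0), np.float64(162.0))]
356 [(143, np.float64(727.0), np.float64(-164.0), np.float64(171.0)), (145, np.float64(722.0), np.float64(-164.0), np.float64(169.0)), (147, np.float64(720.0), np.float64(-167.0), np.float64(156.0)), (161, np.float64(673.0), np.float64(-156.0), np.float64(228.0)), (163, np.float64(668.0), np.float64(-156.0), np.float64(228.0)), (165, np.float64(673.0), np.float64(-166.0), np.float64(165.0)), (167, np.float64(668.0), np.float64(-167.0), np.float64(159.0)), (169, np.float64(664.0), np.float64(-167.0), np.float64(156.0))]
```

View pics/s1.png

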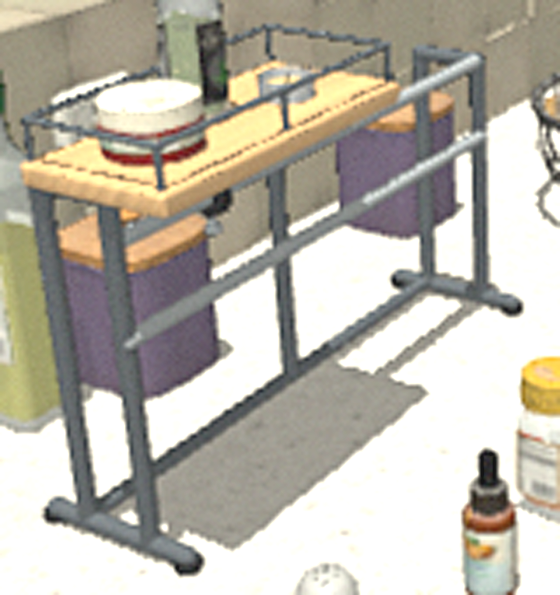

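View pics/t1.png

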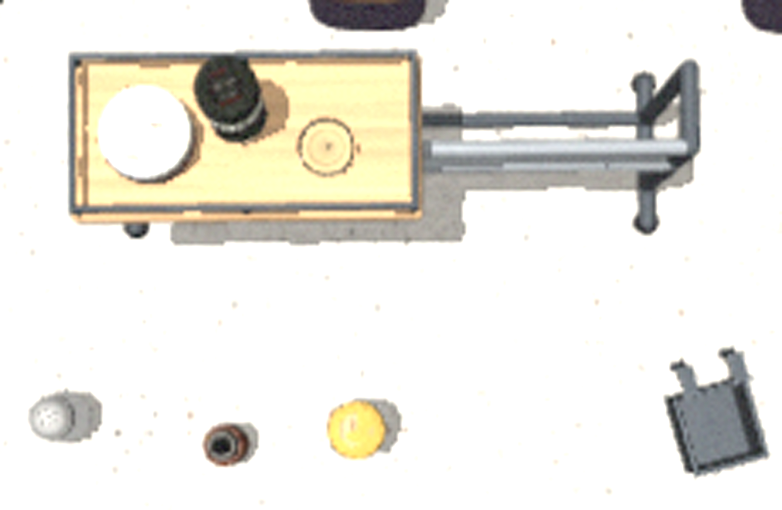

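The scene crop shows the ring's underside poking out below the shelf at crop (215,205), which is full (206,198). In the top crop the rail runs at rows 142–158. The front foot tips are at (137,230) and (646,225), and the holder cup's corners at (692,472), (765,455) and (668,398).

```bash
cat >> h.py <<'E'
def ray(n,u,v):
    c,W=cal(n); I=np.linalg.inv(W); d=I[:3,:3]@np.array([(u-c["cx"])/c["fx"],-(v-c["cy"])/c["fy"],-1]); return I[:3,3],d
def onz(n,u,v,z):
    o,d=ray(n,u,v); return o+d*(z-o[2])/d[2]
def onx(n,u,v,x):
    o,d=ray(n,u,v); return o+d*(x-o[0])/d[0]
E
python3 - <<'E'
from h import *
np.set_printoptions(suppress=True,precision=1)
f=np.load("f0.npz"); sp,sP,tp,tP=f["sp"],f["sP"],f["tp"],f["tP"]
k=3.4; C=lambda x,y:((x+.5)/k-.5+160,(y+.5)/k-.5+120)
for n,x,y,z in [("footL",137,228,7),("footR",646,225,7),("footRb",644,80,7),("shelfFR",420,220,264),("shelfFL",70,220,264),("shelfFRlow",420,220,248),("railEndTop",690,150,226)]:
    print(n,onz("top",*C(x,y),z))
P=tP.reshape(-1,3)
m=(P[:,2]>212)&(P[:,2]<235)&(P[:,1]<-8)&(P[:,1]>-150)&(P[:,0]>645)&(P[:,0]<690); q=P[m]
print("rail",np.polyfit(q[:,1],q[:,0],1),q[:,2].mean(),m.sum())
S=sP.reshape(-1,3)
for nm,A in(("scene",S),("top",P)):
  m=(A[:,2]>210)&(A[:,2]<232)&(A[:,1]<-20)&(A[:,1]>-140)&(A[:,0]>640)&(A[:,0]<700);print(nm,A[m].mean(0),np.polyfit(A[m,1],A[m,0],1))
# right frame
for nm,A in(("scene",S),("top",P)):
  m=(A[:,2]>30)&(A[:,2]<140)&(A[:,1]<-150)&(A[:,1]>-240)&(A[:,0]>640)&(A[:,0]<760);q=A[m];print("Rframe",nm,m.sum(),np.percentile(q,[5,50,95],axis=0))
  m=(A[:,2]>30)&(A[:,2]<240)&(A[:,1]<270)&(A[:,1]>190)&(A[:,0]>640)&(A[:,0]<690);q=A[m];print("Lframe",nm,m.sum(),np.percentile(q,[5,50,95],axis=0) if m.any() else 0)
  for zn,lo,hi in(("rim",44,58),("hook",72,95),("all",25,95)):
    m=(A[:,2]>lo)&(A[:,2]<hi)&(A[:,1]<-170)&(A[:,1]>-300)&(A[:,0]>420)&(A[:,0]<560);q=A[m]
    if m.sum()>4: print("holder",nm,zn,m.sum(),q.mean(0),cv2.minAreaRect(q[:,:2].astype(np.float32)),cv2.boxPoints(cv2.minAreaRect(q[:,:2].astype(np.float32))).tolist())
  for b,cx,cy,h in(("shaker",470,288,60),("drop",450,160,60),("jar",465,60,60)):
    m=(A[:,2]>20)&(abs(A[:,0]-cx)<45)&(abs(A[:,1]-cy)<45);q=A[m];print(b,nm,m.sum(),q.mean(0),q.min(0),q.max(0))
# ring
for v in range(190,206): print(v,[ "%d:%d,%d,%d"%(sp[v,u].mean(),*sP[v,u]) for u in range(199,214,2)])
E
```

```text
footL [626.3 245.    7. ]
footR [ 637.4 -173.3    7. ]
footRb [ 757.8 -170.5    7. ]
shelfFR [609.2  17.5 264. ]
shelfFL [604.3 254.9 264. ]
shelfFRlow [611.   17.2 248. ]
railEndTop [ 666.7 -171.6  226. ]
rail [ -0.  664.6] 224.96792209461074 302
scene [660.9 -88.2 225.7] [ -0.1 656.4]
top [667.  -80.7 224.8] [ -0.  664.6]
Rframe scene 296 [[ 660.5 -175.3   34.8]
 [ 670.8 -168.7   83. ]
 [ 725.  -164.8  135.6]]
Lframe scene 772 [[647.5 203.9  45.1]
 [650.6 248.1 161.1]
 [657.2 252.8 229.2]]
holder scene rim 211 [ 471.  -227.1   51.6] ((469.6455383300781, -228.6319122314453), (65.14092254638672, 66.14739990234375), 15.287775993347168) [[429.5071716308594, -205.31634521484375], [446.9480895996094, -269.1230163574219], [509.7839050292969, -251.94747924804688], [492.3429870605469, -188.14080810546875]]
holder scene hook 78 [ 508.  -210.8   86.2] ((509.7406921386719, -213.7060546875), (24.349342346191406, 57.09470748901367), 17.351125717163086) [[489.6064453125, -190.08856201171875], [506.63360595703125, -244.58517456054688], [529.8749389648438, -237.32354736328125], [512.8477783203125, 
[... 3161 characters left out ...]
82,224', '62:649,179,223', '47:651,171,220', '23:654,162,216', '20:648,162,218', '8:644,160,218', '94:925,-145,53', '83:928,-158,48']
200 ['65:650,184,223', '64:652,177,220', '12:659,163,213', '13:653,163,215', '15:647,163,216', '49:645,159,215', '88:927,-147,49', '82:925,-154,47']
201 ['77:651,183,220', '91:929,-102,61', '43:660,162,211', '24:655,161,211', '50:650,160,212', '96:925,-135,50', '85:927,-147,45', '84:928,-158,41']
202 ['102:814,20,125', '96:812,15,124', '83:926,-109,55', '59:654,162,209', '87:926,-126,49', '86:929,-139,44', '86:925,-144,43', '84:926,-155,39']Traceback (most recent call last):
  File "<stdin>", line 23, in <module>
ValueError: cannot convert float NaN to integer
```

Top-view measurements:
- Rack origin is about (664.5, 36), yaw 0.027 rad.
- The ring is near world y = 158, which is rack y 122 and within the 100–150 expected.
- Holder origin is about (473.6, −226.8), yaw 16.5°. The rim measures about 66×62, close to the given 64×58.

I'll move to the holder now.

Emit:
arm_command(deltas=[{"tx": 0.8,"ty": 1.0,"tz": 0,"twist": -0.006},{"tx": 0.8,"ty": 1.0,"tz": 0,"twist": -0.006},{"tx": 0.8,"ty": 1.0,"tz": 0,"twist": -0.006},{"tx": 0.8,"ty": 1.0,"tz": 0,"twist": -0.006},{"tx": 0.8,"ty": 1.0,"tz": 0,"twist": -0.006},{"tx": 0.8,"ty": 1.0,"tz": 0,"twist": -0.006},{"tx": 0.8,"ty": 1.0,"tz": 0,"twist": -0.006},{"tx": 0.8,"ty": 1.0,"tz": 0,"twist": -0.006},{"tx": 0.8,"ty": 1.0,"tz": 0,"twist": -0.006}], claw=1)

```text
clock: 0.85
tcp_pos: [392.0, -341.2, 242.0]
eef_rot: [-0.001, 0.989, 0.146, 0.001]
ft_force: [0.2, 0.4, -0.3]
gripper_width: 85.0
gripper_force: 0.0
```

Emit:
arm_command(deltas=[{"tx": 0.276,"ty": 0.457},{"tx": 0.276,"ty": 0.457},{"tx": 0.276,"ty": 0.457},{"tx": 0.276,"ty": 0.457},{"tx": 0.276,"ty": 0.457,"tz": -0.12},{"tx": 0.276,"ty": 0.457,"tz": -0.24},{"tx": 0.276,"ty": 0.457,"tz": -0.36},{"tx": 0.276,"ty": 0.457,"tz": -0.48},{"tx": 0.276,"ty": 0.457,"tz": -0.5},{"tx": 0.276,"ty": 0.457,"tz": -0.5}])

```text
invalid input at $.deltas[0]: expected keys tx, ty, tz, twist
```

Emit:
arm_command(deltas=[{"tx": 0.276,"ty": 0.457,"tz": 0,"twist": 0},{"tx": 0.276,"ty": 0.457,"tz": 0,"twist": 0},{"tx": 0.276,"ty": 0.457,"tz": 0,"twist": 0},{"tx": 0.276,"ty": 0.457,"tz": -0.12,"twist": 0},{"tx": 0.276,"ty": 0.457,"tz": -0.24,"twist": 0},{"tx": 0.276,"ty": 0.457,"tz": -0.36,"twist": 0},{"tx": 0.276,"ty": 0.457,"tz": -0.48,"twist": 0},{"tx": 0.276,"ty": 0.457,"tz": -0.5,"twist": 0},{"tx": 0.276,"ty": 0.457,"tz": -0.5,"twist": 0}])

```text
clock: 1.6
tcp_pos: [456.3, -230.5, 114.8]
eef_rot: [-0.002, 0.99, 0.144, -0.002]
ft_force: [-0.5, -0.0, 0.0]
gripper_width: 85.4
gripper_force: 0.0
```

```bash
python3 - <<'E'
from h import *
p,d,P=grab("top"); s,_,S=grab("scene")
st=telemetry.get_state(); print(st["tcp_pos"],st["eef_rot"],st["clock"])
a=cv2.resize(p[200:290,320:420],None,fx=4,fy=4,interpolation=cv2.INTER_CUBIC);b=cv2.resize(s[150:255,300:400],None,fx=3.43,fy=3.43,interpolation=cv2.INTER_CUBIC)
b=cv2.resize(b,(a.shape[1],a.shape[0])); cv2.imwrite("pics/g1.png",cv2.convertScaleAbs(np.hstack([a,b])[...,::-1],alpha=1.6,beta=20))
E
```

```text
[ 458.89174781 -232.23314844  118.58176145] [4.73687998e-04 9.89615171e-01 1.43740704e-01 4.46341887e-04] 1.7
```

View pics/g1.png

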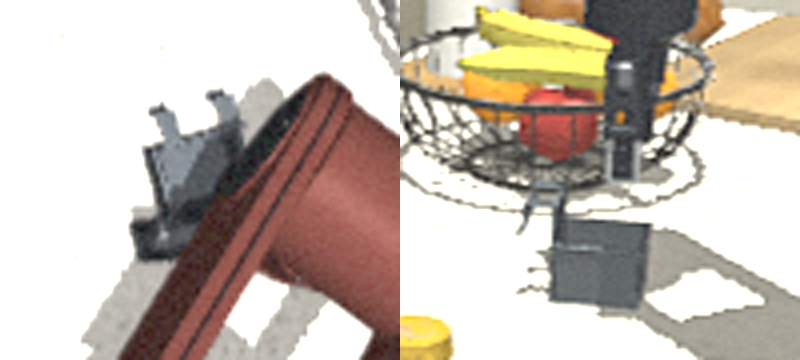

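The gripper straddles the front of the cup: the left finger is at crop (150,240), beside the cup's left side. Next: descend and grip.

Emit:
arm_command(deltas=[{"tx": 0,"ty": 0,"tz": -0.12,"twist": 0},{"tx": 0,"ty": 0,"tz": -0.24,"twist": 0},{"tx": 0,"ty": 0,"tz": -0.34,"twist": 0},{"tx": 0,"ty": 0,"tz": -0.34,"twist": 0},{"tx": 0,"ty": 0,"tz": -0.34,"twist": 0}])

```text
clock: 2.12
tcp_pos: [458.6, -231.8, 33.3]
eef_rot: [-0.0, 0.99, 0.144, -0.0]
ft_force: [-0.6, -1.3, 1.5]
gripper_width: 85.4
gripper_force: 0.0
```

Emit:
arm_command(deltas=[{"tx": 0,"ty": 0,"tz": 0,"twist": 0},{"tx": 0,"ty": 0,"tz": 0,"twist": 0},{"tx": 0,"ty": 0,"tz": 0,"twist": 0},{"tx": 0,"ty": 0,"tz": 0,"twist": 0},{"tx": 0,"ty": 0,"tz": 0,"twist": 0},{"tx": 0,"ty": 0,"tz": 0,"twist": 0},{"tx": 0,"ty": 0,"tz": 0,"twist": 0},{"tx": 0,"ty": 0,"tz": 0,"twist": 0}], claw=0.5, grip_force=50)

```text
clock: 2.78
tcp_pos: [460.3, -232.7, 35.3]
eef_rot: [0.002, 0.99, 0.144, 0.002]
ft_force: [-0.7, 0.2, 6.9]
gripper_width: 57.1
gripper_force: 54.5
```

Emit:
arm_command(deltas=[{"tx": 0,"ty": 0,"tz": 0.1,"twist": 0},{"tx": 0,"ty": 0,"tz": 0.25,"twist": 0},{"tx": 0,"ty": 0,"tz": 0.4,"twist": 0},{"tx": 0,"ty": 0,"tz": 0.55,"twist": 0},{"tx": 0,"ty": 0,"tz": 0.7,"twist": 0},{"tx": 0.05,"ty": 0.06,"tz": 0.78,"twist": -0.02},{"tx": 0.15,"ty": 0.16,"tz": 0.78,"twist": -0.05},{"tx": 0.25,"ty": 0.26,"tz": 0.78,"twist": -0.083},{"tx": 0.35,"ty": 0.36,"tz": 0.78,"twist": -0.083},{"tx": 0.42,"ty": 0.46,"tz": 0.78,"twist": -0.083},{"tx": 0.42,"ty": 0.563,"tz": 0.78,"twist": -0.083},{"tx": 0.42,"ty": 0.563,"tz": 0.78,"twist": -0.083}])

```text
clock: 3.78
tcp_pos: [563.9, -86.1, 228.1]
eef_rot: [-0.001, 1.0, 0.016, 0.0]
ft_force: [0.8, -0.1, -2.3]
gripper_width: 56.7
gripper_force: 55.1
```

```bash
python3 - <<'E'
from h import *
np.set_printoptions(suppress=True,precision=1)
p,d,P=grab("top"); s,_,S=grab("scene")
st=telemetry.get_state(); print(st["tcp_pos"],st["eef_rot"],st["clock"],st["gripper_width"])
for n,A in(("top",P),("scene",S)):
  A=A.reshape(-1,3)
  m=(A[:,2]>268)&(A[:,2]<292)&(A[:,0]>570)&(A[:,0]<690)&(A[:,1]<-55)&(A[:,1]>-125);q=A[m]
  print(n,m.sum(), q.mean(0) if m.any() else 0, cv2.minAreaRect(q[:,:2].astype(np.float32)) if m.any() else 0)
a=cv2.resize(p[120:220,280:380],None,fx=4,fy=4,interpolation=cv2.INTER_CUBIC);b=cv2.resize(s[110:230,220:340],(400,400),interpolation=cv2.INTER_CUBIC)
cv2.imwrite("pics/g2.png",cv2.convertScaleAbs(np.hstack([a,b])[...,::-1],alpha=1.6,beta=20))
E
```

```text
[563.4 -89.7 228. ] [0. 1. 0. 0.] 3.8833 56.77576332870293
top 0 0 0
scene 78 [613.3 -73.9 277.4] ((609.4970092773438, -95.51417541503906), (77.56678009033203, 46.36159896850586), 60.942081451416016)
```

View pics/g2.png

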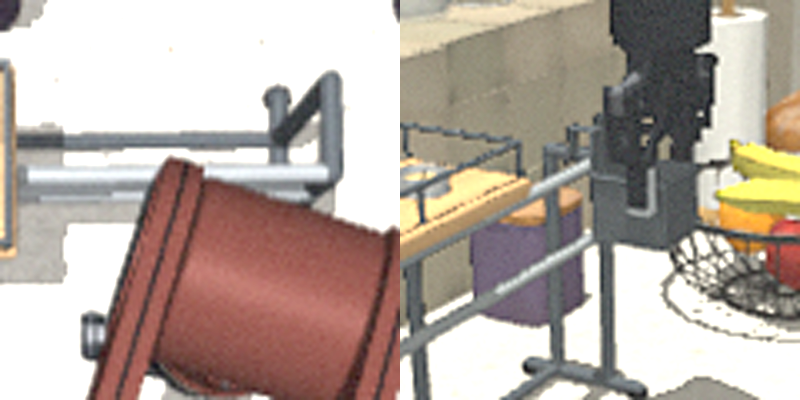

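The holder is held level in the gripper in front of the rail's open part (scene crop (645,195)). Next: move forward, then lower partway.

Emit:
arm_command(deltas=[{"tx": 0.06,"ty": 0,"tz": 0,"twist": 0},{"tx": 0.12,"ty": 0,"tz": 0,"twist": 0},{"tx": 0.175,"ty": 0,"tz": 0,"twist": 0},{"tx": 0.175,"ty": 0,"tz": 0,"twist": 0},{"tx": 0.175,"ty": 0,"tz": 0,"twist": 0},{"tx": 0.175,"ty": 0,"tz": -0.03,"twist": 0},{"tx": 0.175,"ty": 0,"tz": -0.06,"twist": 0},{"tx": 0.175,"ty": 0,"tz": -0.09,"twist": 0},{"tx": 0.175,"ty": 0,"tz": -0.12,"twist": 0},{"tx": 0.175,"ty": 0,"tz": -0.12,"twist": 0}])

```text
clock: 4.72
tcp_pos: [606.2, -90.4, 195.1]
eef_rot: [-0.0, 1.0, 0.014, -0.001]
ft_force: [-0.3, 0.2, -2.4]
gripper_width: 57.1
gripper_force: 55.1
```

Emit:
arm_command(deltas=[{"tx": 0,"ty": 0,"tz": -0.015,"twist": 0},{"tx": 0,"ty": 0,"tz": -0.03,"twist": 0},{"tx": 0,"ty": 0,"tz": -0.045,"twist": 0},{"tx": 0,"ty": 0,"tz": -0.06,"twist": 0},{"tx": 0,"ty": 0,"tz": -0.06,"twist": 0}])

```text
clock: 5.13
tcp_pos: [607.8, -90.6, 181.9]
eef_rot: [0.0, 1.0, 0.014, 0.001]
ft_force: [7.0, 1.1, -3.4]
gripper_width: 57.1
gripper_force: 55.0
```

Emit:
arm_command(deltas=[{"tx": 0,"ty": 0,"tz": -0.01,"twist": 0},{"tx": 0,"ty": 0,"tz": -0.02,"twist": 0},{"tx": 0,"ty": 0,"tz": -0.02,"twist": 0},{"tx": 0,"ty": 0,"tz": -0.02,"twist": 0}])

```text
clock: 5.47
tcp_pos: [607.9, -90.6, 177.5]
eef_rot: [0.0, 1.0, 0.014, 0.001]
ft_force: [5.5, -0.2, -1.6]
gripper_width: 57.3
gripper_force: 55.2
```

Emit:
arm_command(deltas=[{"tx": 0.008,"ty": 0,"tz": 0,"twist": 0},{"tx": 0.016,"ty": 0,"tz": 0,"twist": 0},{"tx": 0.016,"ty": 0,"tz": 0,"twist": 0},{"tx": 0.016,"ty": 0,"tz": -0.008,"twist": 0},{"tx": 0.016,"ty": 0,"tz": -0.012,"twist": 0},{"tx": 0.016,"ty": 0,"tz": -0.012,"twist": 0}])

```text
clock: 5.97
tcp_pos: [611.7, -90.7, 176.3]
eef_rot: [0.0, 1.0, 0.014, 0.001]
ft_force: [-3.9, 1.0, 8.8]
gripper_width: 57.2
gripper_force: 56.5
```

Emit:
arm_command(deltas=[{"tx": 0,"ty": 0,"tz": 0,"twist": 0},{"tx": 0,"ty": 0,"tz": 0,"twist": 0},{"tx": 0,"ty": 0,"tz": 0,"twist": 0},{"tx": 0,"ty": 0,"tz": 0,"twist": 0},{"tx": 0,"ty": 0,"tz": 0,"twist": 0},{"tx": 0,"ty": 0,"tz": 0,"twist": 0}], claw=1)

```text
clock: 6.47
tcp_pos: [610.9, -90.6, 173.9]
eef_rot: [-0.0, 1.0, 0.014, -0.0]
ft_force: [0.4, -0.6, -0.1]
gripper_width: 85.3
gripper_force: 0.0
```

Emit:
arm_command(deltas=[{"tx": 0,"ty": 0,"tz": 0.1,"twist": 0},{"tx": 0,"ty": 0,"tz": 0.25,"twist": 0},{"tx": 0,"ty": 0,"tz": 0.4,"twist": 0},{"tx": -0.15,"ty": 0,"tz": 0.5,"twist": 0},{"tx": -0.3,"ty": 0,"tz": 0.5,"twist": 0},{"tx": -0.45,"ty": 0.1,"tz": 0.5,"twist": 0},{"tx": -0.6,"ty": 0.2,"tz": 0.5,"twist": 0},{"tx": -0.75,"ty": 0.3,"tz": 0.4,"twist": 0},{"tx": -0.75,"ty": 0.45,"tz": 0.3,"twist": 0},{"tx": -0.75,"ty": 0.6,"tz": 0.2,"twist": 0},{"tx": -0.75,"ty": 0.7,"tz": 0.2,"twist": 0},{"tx": -0.75,"ty": 0.7,"tz": 0.2,"twist": 0}])

```text
clock: 7.47
tcp_pos: [420.7, 90.0, 221.6]
eef_rot: [-0.002, 1.0, 0.017, -0.002]
ft_force: [-0.2, -0.2, -1.1]
gripper_width: 85.6
gripper_force: 0.0
```

```bash
python3 - <<'E'
from h import *
np.set_printoptions(suppress=True,precision=1)
p,d,P=grab("top"); s,_,S=grab("scene")
st=telemetry.get_state(); print(st["tcp_pos"],st["eef_rot"],st["clock"],st["joint_positions"])
A=P.reshape(-1,3)
for lo,hi in((180,202),(222,245)):
  m=(A[:,2]>lo)&(A[:,2]<hi)&(A[:,0]>570)&(A[:,0]<690)&(A[:,1]<-50)&(A[:,1]>-135);q=A[m]
  print(m.sum(), q.mean(0), np.percentile(q,[2,98],axis=0))
a=cv2.resize(p[120:220,280:380],None,fx=4,fy=4,interpolation=cv2.INTER_CUBIC);b=cv2.resize(s[130:230,240:340],(400,400),interpolation=cv2.INTER_CUBIC)
cv2.imwrite("pics/g3.png",cv2.convertScaleAbs(np.hstack([a,b])[...,::-1],alpha=1.6,beta=20))
E
```

```text
[422.9  85.7 223.9] [ 0.  1.  0. -0.] 7.5667 [ 0.  -0.2  2.  -0.   1.4  1.6]
197 [623.  -92.3 191.9] [[ 592.8 -120.6  182.4]
 [ 682.6  -58.6  200.9]]
224 [665.3 -90.1 227.1] [[ 653.3 -132.5  222.5]
 [ 675.7  -52.2  232.7]]
```

View pics/g3.png

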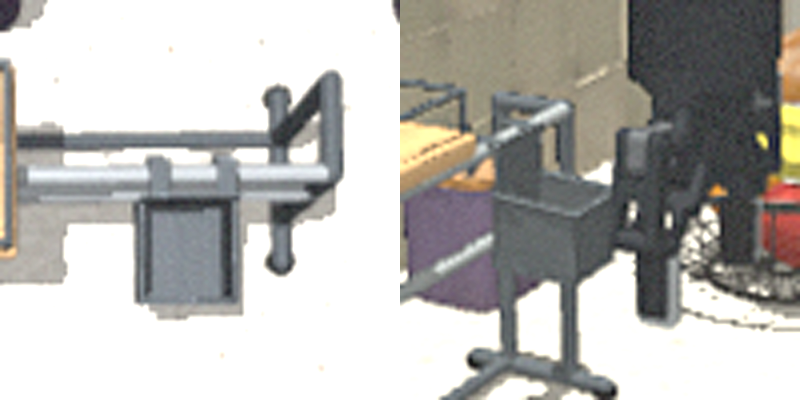

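The holder hangs square on the open rail: both straps are over it at crop (160,175) and (228,175), and the rim centre is near y = −90. Next I refine the shaker position.

```bash
python3 - <<'E'
from h import *
np.set_printoptions(suppress=True,precision=1)
f=np.load("f0.npz"); sp,sP,tp,tP=f["sp"],f["sP"],f["tp"],f["tP"]
for n,A in(("top",tP),("scene",sP)):
  for lo in(70,80,86):
    m=(A[...,2]>lo)&(abs(A[...,0]-470)<45)&(abs(A[...,1]-290)<45)
    v,u=np.nonzero(m); q=A[m]; print(n,lo,m.sum(),q.mean(0),q.min(0),q.max(0),(u.min()+u.max())/2,(v.min()+v.max())/2)
# top view: cast centre of blob with z>80 (34 mm wide ring mid-height ~82)
m=(tP[...,2]>78)&(abs(tP[...,0]-470)<45)&(abs(tP[...,1]-290)<45); v,u=np.nonzero(m)
(c,r)=cv2.minEnclosingCircle(np.stack([u,v],1).astype(np.float32)); print(c,r,onz("top",*c,82))
p,d=eyes.capture("scene"); 
E
```

```text
top 70 133 [470.7 295.8  85.4] [455.  280.4  71.9] [486.7 312.2  95.2] 175.0 242.0
top 80 116 [471.1 296.7  86.6] [455.1 281.3  80.1] [486.7 312.2  95.2] 174.5 242.0
top 86 63 [470.7 295.5  89.1] [457.8 281.3  86. ] [484.2 308.3  95.2] 175.0 242.0
scene 70 267 [462.2 302.4  83.6] [450.2 281.7  70. ] [481.2 314.   93. ] 238.5 310.0
scene 80 193 [463.3 300.9  86.9] [450.2 281.7  80.1] [481.2 313.7  93. ] 238.5 307.5
scene 86 116 [465.3 298.6  89.5] [452.1 283.8  86.1] [480.4 310.6  93. ] 238.0 305.5
(174.625, 242.0) 6.375100135803223 [470.9 296.7  82. ]
```

Emit:
arm_command(deltas=[{"tx": 0.03,"ty": 0.15,"tz": 0,"twist": 0},{"tx": 0.06,"ty": 0.3,"tz": 0,"twist": 0},{"tx": 0.09,"ty": 0.45,"tz": 0,"twist": 0},{"tx": 0.12,"ty": 0.6,"tz": 0,"twist": 0},{"tx": 0.186,"ty": 0.75,"tz": 0,"twist": 0},{"tx": 0.186,"ty": 0.848,"tz": 0,"twist": 0},{"tx": 0.186,"ty": 0.848,"tz": 0,"twist": 0},{"tx": 0.186,"ty": 0.848,"tz": -0.12,"twist": 0},{"tx": 0.186,"ty": 0.848,"tz": -0.24,"twist": 0},{"tx": 0.186,"ty": 0.848,"tz": -0.36,"twist": 0},{"tx": 0.186,"ty": 0.848,"tz": -0.4,"twist": 0},{"tx": 0.186,"ty": 0.848,"tz": -0.4,"twist": 0}])

```text
clock: 8.62
tcp_pos: [469.0, 293.8, 121.5]
eef_rot: [0.001, 1.0, 0.013, -0.003]
ft_force: [-0.3, -0.7, -0.0]
gripper_width: 85.5
gripper_force: 0.0
```

```bash
python3 - <<'E'
from h import *
np.set_printoptions(suppress=True,precision=2)
s,_,S=grab("scene"); p,_,P=grab("top")
st=telemetry.get_state(); print(st["tcp_pos"],st["eef_rot"],st["clock"])
b=cv2.resize(s[200:360,170:330],(560,560),interpolation=cv2.INTER_CUBIC)
cv2.imwrite("pics/g4.png",cv2.convertScaleAbs(b[...,::-1],alpha=1.6,beta=20))
E
```

```text
[471.41 295.6  125.58] [-0.    1.    0.01  0.  ] 8.7167
```

View pics/g4.png

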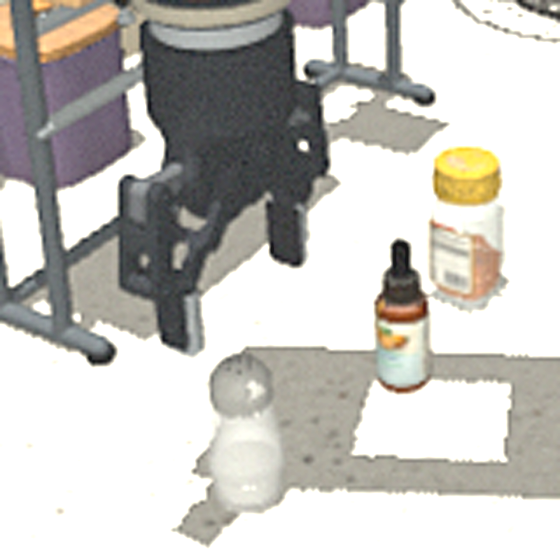

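The open fingers stand on either side of and above the shaker: tips at crop (180,345) and (290,260), shaker top at (242,355). Next: descend and grip.

Emit:
arm_command(deltas=[{"tx": 0,"ty": 0,"tz": -0.1,"twist": 0},{"tx": 0,"ty": 0,"tz": -0.2,"twist": 0},{"tx": 0,"ty": 0,"tz": -0.229,"twist": 0},{"tx": 0,"ty": 0,"tz": -0.229,"twist": 0},{"tx": 0,"ty": 0,"tz": -0.229,"twist": 0}])

```text
clock: 9.13
tcp_pos: [471.2, 296.6, 68.8]
eef_rot: [-0.0, 1.0, 0.014, 0.001]
ft_force: [0.5, 0.3, 0.6]
gripper_width: 85.3
gripper_force: 0.0
```

Emit:
arm_command(deltas=[{"tx": 0,"ty": 0,"tz": 0,"twist": 0},{"tx": 0,"ty": 0,"tz": 0,"twist": 0},{"tx": 0,"ty": 0,"tz": 0,"twist": 0},{"tx": 0,"ty": 0,"tz": 0,"twist": 0},{"tx": 0,"ty": 0,"tz": 0,"twist": 0},{"tx": 0,"ty": 0,"tz": 0,"twist": 0},{"tx": 0,"ty": 0,"tz": 0,"twist": 0},{"tx": 0,"ty": 0,"tz": 0,"twist": 0},{"tx": 0,"ty": 0,"tz": 0,"twist": 0},{"tx": 0,"ty": 0,"tz": 0,"twist": 0}], claw=0.3, grip_force=25)

```text
clock: 9.97
tcp_pos: [470.8, 296.7, 68.1]
eef_rot: [-0.0, 1.0, 0.014, 0.001]
ft_force: [-1.0, -1.1, 4.5]
gripper_width: 32.7
gripper_force: 24.9
```

Emit:
arm_command(deltas=[{"tx": 0,"ty": 0,"tz": 0.05,"twist": 0},{"tx": 0,"ty": 0,"tz": 0.1,"twist": 0},{"tx": 0,"ty": 0,"tz": 0.1,"twist": 0},{"tx": 0,"ty": 0,"tz": 0.1,"twist": 0}])

```text
clock: 10.3
tcp_pos: [471.1, 296.8, 93.6]
eef_rot: [-0.001, 1.0, 0.014, 0.001]
ft_force: [0.6, 0.2, -1.4]
gripper_width: 32.4
gripper_force: 25.1
```

```bash
python3 - <<'E'
from h import *
np.set_printoptions(suppress=True,precision=2)
s,_,S=grab("scene")
st=telemetry.get_state(); print(st["tcp_pos"],st["eef_rot"],st["clock"],st["gripper_width"])
b=cv2.resize(s[220:360,180:320],(420,420),interpolation=cv2.INTER_CUBIC)
cv2.imwrite("pics/g5.png",cv2.convertScaleAbs(b[...,::-1],alpha=1.6,beta=20))
E
```

```text
[470.45 296.54  92.7 ] [-0.    1.    0.01  0.  ] 10.35 32.69465596940538
```

View pics/g5.png

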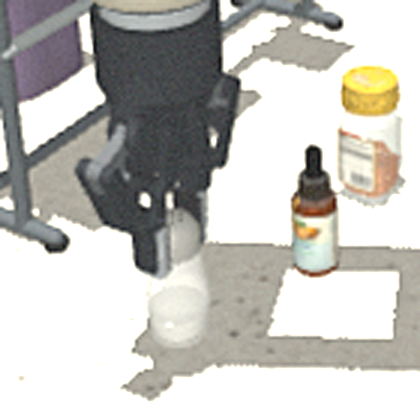

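The shaker is gripped at the neck (32.7 mm), lifted and upright; its body is at crop (178,310) and the fingers at its top.

Emit:
arm_command(deltas=[{"tx": 0,"ty": 0,"tz": 0.08,"twist": 0},{"tx": 0,"ty": 0,"tz": 0.16,"twist": 0},{"tx": 0,"ty": 0,"tz": 0.24,"twist": 0},{"tx": 0,"ty": 0,"tz": 0.32,"twist": 0},{"tx": 0,"ty": 0,"tz": 0.4,"twist": 0},{"tx": 0,"ty": 0,"tz": 0.48,"twist": 0},{"tx": 0,"ty": 0,"tz": 0.56,"twist": 0},{"tx": 0,"ty": 0,"tz": 0.64,"twist": 0},{"tx": 0,"ty": 0,"tz": 0.72,"twist": 0},{"tx": 0,"ty": 0,"tz": 0.76,"twist": 0},{"tx": 0,"ty": 0,"tz": 0.76,"twist": 0}], grip_force=40)

```text
clock: 11.27
tcp_pos: [471.2, 296.9, 284.5]
eef_rot: [-0.001, 1.0, 0.014, 0.002]
ft_force: [0.6, 1.0, -1.2]
gripper_width: 32.2
gripper_force: 41.4
```

Emit:
arm_command(deltas=[{"tx": 0,"ty": -0.06,"tz": 0,"twist": 0},{"tx": 0,"ty": -0.14,"tz": 0,"twist": 0},{"tx": 0,"ty": -0.23,"tz": 0,"twist": 0},{"tx": 0,"ty": -0.33,"tz": 0,"twist": 0},{"tx": 0,"ty": -0.43,"tz": 0,"twist": 0},{"tx": 0,"ty": -0.53,"tz": 0,"twist": 0},{"tx": 0,"ty": -0.63,"tz": 0,"twist": 0},{"tx": 0,"ty": -0.73,"tz": 0,"twist": 0},{"tx": 0,"ty": -0.83,"tz": 0,"twist": 0},{"tx": 0,"ty": -0.92,"tz": 0,"twist": 0},{"tx": 0,"ty": -0.97,"tz": 0,"twist": 0},{"tx": 0,"ty": -1.0,"tz": 0,"twist": 0}])

```text
clock: 12.27
tcp_pos: [469.3, 44.8, 280.1]
eef_rot: [0.0, 1.0, 0.013, -0.001]
ft_force: [0.4, 0.8, -1.9]
gripper_width: 32.3
gripper_force: 41.3
```

Emit:
arm_command(deltas=[{"tx": 0,"ty": -0.08,"tz": 0,"twist": 0},{"tx": 0,"ty": -0.18,"tz": 0,"twist": 0},{"tx": 0,"ty": -0.28,"tz": 0,"twist": 0},{"tx": 0,"ty": -0.38,"tz": 0,"twist": 0},{"tx": 0.06,"ty": -0.47,"tz": 0,"twist": 0},{"tx": 0.15,"ty": -0.546,"tz": 0,"twist": 0},{"tx": 0.25,"ty": -0.546,"tz": 0,"twist": 0},{"tx": 0.35,"ty": -0.546,"tz": 0,"twist": 0},{"tx": 0.45,"ty": -0.546,"tz": 0,"twist": 0},{"tx": 0.55,"ty": -0.546,"tz": 0,"twist": 0},{"tx": 0.628,"ty": -0.546,"tz": 0,"twist": 0},{"tx": 0.628,"ty": -0.546,"tz": 0,"twist": 0}])

```text
clock: 13.27
tcp_pos: [629.1, -89.4, 279.3]
eef_rot: [-0.001, 1.0, 0.015, -0.001]
ft_force: [-0.9, 0.8, -1.3]
gripper_width: 31.9
gripper_force: 41.3
```

```bash
python3 - <<'E'
from h import *
np.set_printoptions(suppress=True,precision=2)
s,_,S=grab("scene"); s2,_,S=grab("scene");p,_,P=grab("top")
st=telemetry.get_state(); print(st["tcp_pos"],st["eef_rot"],st["clock"],st["gripper_width"])
b=cv2.resize(s2[90:230,220:360],(600,600),interpolation=cv2.INTER_CUBIC)
cv2.imwrite("pics/g6.png",cv2.convertScaleAbs(b[...,::-1],alpha=1.6,beta=20))
for n,q in (("rimcentre",(625.4,-90,191)),("shaker bottom",(627,-90,215))): print(n,proj("scene",q))
E
```

```text
[626.32 -89.55 280.44] [-0.    1.    0.01 -0.  ] 13.4167 32.146674658874296
rimcentre (np.float64(277.9061287256157), np.float64(179.1240078716398))
shaker bottom (np.float64(277.19457970703434), np.float64(170.4548952438391))
```

View pics/g6.png

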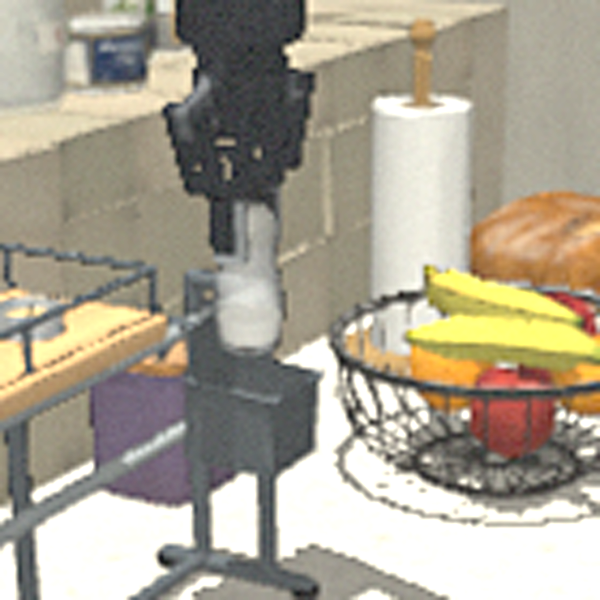

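The shaker is upright over the cup (bottom centre at full pixel (278,171), expected (277,170)). I've used all 10 pictures, so I'll work from numbers only. Next: lower.

Emit:
arm_command(deltas=[{"tx": 0,"ty": 0,"tz": -0.04,"twist": 0},{"tx": 0,"ty": 0,"tz": -0.08,"twist": 0},{"tx": 0,"ty": 0,"tz": -0.12,"twist": 0},{"tx": 0,"ty": 0,"tz": -0.16,"twist": 0},{"tx": 0,"ty": 0,"tz": -0.2,"twist": 0},{"tx": 0,"ty": 0,"tz": -0.24,"twist": 0},{"tx": 0,"ty": 0,"tz": -0.26,"twist": 0},{"tx": 0,"ty": 0,"tz": -0.26,"twist": 0},{"tx": 0,"ty": 0,"tz": -0.26,"twist": 0}])

```text
clock: 14.17
tcp_pos: [627.0, -90.1, 216.7]
eef_rot: [-0.0, 1.0, 0.014, -0.0]
ft_force: [0.2, -0.2, -0.4]
gripper_width: 32.2
gripper_force: 41.3
```

Emit:
arm_command(deltas=[{"tx": 0,"ty": 0,"tz": -0.008,"twist": 0},{"tx": 0,"ty": 0,"tz": -0.016,"twist": 0},{"tx": 0,"ty": 0,"tz": -0.016,"twist": 0},{"tx": 0,"ty": 0,"tz": -0.016,"twist": 0}])

```text
clock: 14.5
tcp_pos: [627.2, -90.1, 213.3]
eef_rot: [0.0, 1.0, 0.014, 0.0]
ft_force: [0.8, 0.7, -1.1]
gripper_width: 32.0
gripper_force: 41.3
```

Emit:
arm_command(deltas=[{"tx": 0,"ty": 0,"tz": -0.006,"twist": 0},{"tx": 0,"ty": 0,"tz": -0.012,"twist": 0},{"tx": 0,"ty": 0,"tz": -0.012,"twist": 0},{"tx": 0,"ty": 0,"tz": -0.012,"twist": 0}])

```text
clock: 14.83
tcp_pos: [627.5, -90.2, 210.9]
eef_rot: [0.0, 1.0, 0.014, 0.001]
ft_force: [-0.6, 0.4, 3.4]
gripper_width: 32.0
gripper_force: 41.9
```

```bash
python3 - <<'E'
from h import *
for i in range(3):
    eyes.capture("top"); st=telemetry.get_state(); print(st["ft_force"].round(2),st["tcp_pos"].round(1))
E
```

```text
[-1.    0.44  4.58] [627.4 -90.2 210.9]
[-0.93  0.52  5.27] [627.5 -90.2 210.9]
[-1.38 -0.42  5.15] [627.4 -90.2 210.8]
```

Emit:
arm_command(deltas=[{"tx": 0,"ty": 0,"tz": 0,"twist": 0},{"tx": 0,"ty": 0,"tz": 0,"twist": 0},{"tx": 0,"ty": 0,"tz": 0,"twist": 0},{"tx": 0,"ty": 0,"tz": 0,"twist": 0},{"tx": 0,"ty": 0,"tz": 0,"twist": 0}], claw=0.8)

```text
clock: 15.4
tcp_pos: [626.9, -90.1, 209.6]
eef_rot: [-0.0, 1.0, 0.014, -0.0]
ft_force: [-0.3, -0.3, 0.6]
gripper_width: 68.2
gripper_force: 0.0
```

Emit:
arm_command(deltas=[{"tx": 0,"ty": 0,"tz": 0.04,"twist": 0},{"tx": 0,"ty": 0,"tz": 0.1,"twist": 0},{"tx": 0,"ty": 0,"tz": 0.2,"twist": 0},{"tx": 0,"ty": 0,"tz": 0.32,"twist": 0},{"tx": 0,"ty": 0,"tz": 0.4,"twist": 0},{"tx": -0.2,"ty": 0,"tz": 0.4,"twist": 0},{"tx": -0.35,"ty": 0,"tz": 0.4,"twist": 0},{"tx": -0.5,"ty": 0,"tz": 0.4,"twist": 0},{"tx": -0.6,"ty": 0,"tz": 0.4,"twist": 0},{"tx": -0.6,"ty": 0,"tz": 0.4,"twist": 0}], claw=1)

```text
clock: 16.23
tcp_pos: [473.6, -89.8, 311.0]
eef_rot: [0.0, 1.0, 0.014, -0.0]
ft_force: [2.4, -0.3, -0.2]
gripper_width: 85.5
gripper_force: 0.0
```

```bash
python3 - <<'E'
from h import *
np.set_printoptions(suppress=True,precision=1)
s,_,S=grab("scene"); p,_,P=grab("top")
t=telemetry.get_state(); T=t["tcp_pos"]; print(T,t["clock"],t["gripper_width"])
A=S.reshape(-1,3)
for dz in range(-10,130,8):
    m=(A[:,2]>T[2]+dz)&(A[:,2]<T[2]+dz+8)&(abs(A[:,0]-T[0])<80)&(abs(A[:,1]-T[1])<110); q=A[m]-T
    if m.sum()>3: print(dz,m.sum(),"y",np.percentile(q[:,1],[2,98]),"x",np.percentile(q[:,0],[2,98]))
for n,A in(("top",P),("scene",S)):
  A=A.reshape(-1,3)
  for lo,hi in((180,200),(205,240)):
    m=(A[:,2]>lo)&(A[:,2]<hi)&(A[:,0]>585)&(A[:,0]<655)&(A[:,1]<-50)&(A[:,1]>-135);q=A[m]
    if m.any(): print(n,m.sum(), q.mean(0), np.percentile(q,[2,98],axis=0))
E
```

```text
[477.  -90.3 311.4] 16.3333 85.62868103654193
-2 5 y [-48.4  47.9] x [-12.4   1.7]
6 58 y [-46.6  53.4] x [-17.4   6.4]
14 66 y [-48.3  57. ] x [-17.4   5.4]
22 63 y [-47.8  57.5] x [-18.7   3.6]
30 67 y [-47.4  57.2] x [-17.2   5. ]
38 62 y [-48.9  57.9] x [-17.9   5.8]
46 77 y [-69.5  72.5] x [-20.5   4.5]
54 108 y [-67.  75.] x [-20.6   4. ]
62 109 y [-68.6  73.7] x [-23.3   4.9]
70 116 y [-70.   73.4] x [-23.7   3. ]
78 131 y [-65.6  72.5] x [-23.9   3.4]
86 131 y [-68.8  71.3] x [-25.7   1.8]
94 132 y [-61.3  70.6] x [-25.6   3.3]
102 146 y [-61.3  68.8] x [-19.6   3.5]
110 59 y [-17.3  39. ] x [-18.9   0.6]
118 103 y [-6.2 38.4] x [-42.4  20.1]
126 135 y [-9.6 38.8] x [-42.5  21.6]
top 220 [618.4 -90.4 191.2] [[ 592.8 -120.5  181.7]
 [ 654.2  -58.7  198.5]]
top 208 [627.3 -88.3 226.4] [[ 605.5 -110.2  215. ]
 [ 654.6  -65.5  234.4]]
scene 297 [616.6 -79.7 190.5] [[ 589.1 -120.3  180.8]
 [ 653.5  -59.   199.4]]
scene 255 [629.  -83.5 220.4] [[ 602.7 -113.   205.8]
 [ 652.6  -63.   233.9]]
```

```bash
python3 - <<'E'
from h import *
np.set_printoptions(suppress=True,precision=1)
f=np.load("f0.npz"); tP,sP=f["tP"],f["sP"]
def rk(A): 
    q=A-np.array([664.5,36,0]); c,s=np.cos(.027),np.sin(.027); return np.stack([c*q[...,0]+s*q[...,1],-s*q[...,0]+c*q[...,1],q[...,2]],-1)
for n,X in(("top",tP),("scene",sP)):
  R=rk(X.reshape(-1,3))
  for lo,hi in((235,262),(262,275),(275,300),(300,330),(330,380)):
    for y0 in range(-20,220,40):
      m=(R[:,2]>lo)&(R[:,2]<hi)&(R[:,1]>y0)&(R[:,1]<y0+40)&(abs(R[:,0])<75)
      if m.sum()>2: print(n,lo,hi,"y",y0,m.sum(),"x min/5%",R[m,0].min(),np.percentile(R[m,0],5),"zmax",R[m,2].max())
s,_,S=grab("scene"); p,_,P=grab("top"); T=telemetry.get_state()["tcp_pos"]; print(T)
A=S.reshape(-1,3)
for dz in range(0,240,8):
    m=(A[:,2]>T[2]+dz)&(A[:,2]<T[2]+dz+8)&(abs(A[:,0]-T[0])<80)&(abs(A[:,1]-T[1])<110); q=A[m]-T
    if m.sum()>3: print(dz,m.sum(),"y",np.percentile(q[:,1],[2,98]),"x",np.percentile(q[:,0],[1,10,98]))
E
```

```text
top 235 262 y -20 125 x min/5% -54.4337613805905 -53.91821264096027 zmax 261.9992420708302
top 235 262 y 20 103 x min/5% -54.35340431117543 -54.16049564403988 zmax 261.9954623446431
top 235 262 y 60 91 x min/5% -54.182586920922354 -53.96353657081498 zmax 261.92393826587795
top 235 262 y 100 77 x min/5% -53.876562113114424 -53.781399543555786 zmax 261.97881109710556
top 235 262 y 140 45 x min/5% -53.648574831653875 -53.609254291430666 zmax 261.9982101245323
top 235 262 y 180 80 x min/5% -54.982804725531324 -54.48680764079476 zmax 261.99905054156534
top 262 275 y -20 543 x min/5% -52.601411295167544 -47.90827410697857 zmax 271.4584397275403
top 262 275 y 20 647 x min/5% -54.37763003116694 -48.08325784067876 zmax 274.9860814329991
top 262 275 y 60 587 x min/5% -54.51362915249587 -49.72834480449765 zmax 274.6820761918905
top 262 275 y 100 365 x min/5% -54.26702071772762 -49.88916962388023 zmax 272.1449874403595
top 262 275 y 140 313 x min/5% -53.98442631232692 -51.664496403000605 zmax 274.7169429871469
top 262 275 y 180 475 x min/5% -54.01171956364965 -51.38768185417333 zmax 272.36465281
[... 4023 characters left out ...]
 [-20.2  38. ] x [-25.9 -15.9   2.1]
120 115 y [-1.5 38.4] x [-40.7 -38.2  19.1]
128 121 y [-4.  37.5] x [-41.2 -39.6  23.1]
136 129 y [-10.1  38.4] x [-41.9 -39.7  22.1]
144 128 y [-7.7 37.9] x [-41.1 -39.8  21.2]
152 129 y [-3.  38.3] x [-41.3 -40.   24. ]
160 147 y [-5.6 38. ] x [-41.5 -39.1  24.8]
168 110 y [-9.2 31.7] x [-35.4 -34.   19.4]
176 118 y [-4.5 38.5] x [-42.8 -38.8  22.1]
184 147 y [-10.7  39.5] x [-43.2 -41.   26.1]
192 142 y [-6.9 40.1] x [-43.4 -40.7  24.2]
200 145 y [-6.3 39.6] x [-42.9 -40.5  26.3]
208 142 y [-4.9 39.2] x [-41.4 -39.4  26.2]
216 144 y [-3.5 38.7] x [-41.7 -39.8  23.6]
224 154 y [-8.6 38.5] x [-41.5 -39.8  25.7]
232 173 y [-4.6 38.5] x [-41.7 -39.5  33.7]
```

Emit:
arm_command(deltas=[{"tx": 0.12,"ty": -0.003,"tz": 0,"twist": 0},{"tx": 0.24,"ty": -0.003,"tz": 0,"twist": 0},{"tx": 0.36,"ty": -0.003,"tz": 0,"twist": 0},{"tx": 0.464,"ty": -0.003,"tz": 0,"twist": 0},{"tx": 0.464,"ty": -0.003,"tz": 0,"twist": 0},{"tx": 0.464,"ty": -0.003,"tz": 0,"twist": 0},{"tx": 0.464,"ty": -0.003,"tz": -0.12,"twist": 0},{"tx": 0.464,"ty": -0.003,"tz": -0.24,"twist": 0},{"tx": 0.464,"ty": -0.003,"tz": -0.36,"twist": 0},{"tx": 0.464,"ty": -0.003,"tz": -0.48,"twist": 0},{"tx": 0.464,"ty": -0.003,"tz": -0.52,"twist": 0},{"tx": 0.464,"ty": -0.003,"tz": -0.52,"twist": 0}], claw=1)

```text
clock: 17.43
tcp_pos: [590.6, -90.2, 176.7]
eef_rot: [-0.001, 1.0, 0.014, -0.003]
ft_force: [0.2, -0.3, -0.7]
gripper_width: 85.6
gripper_force: 0.0
```

Emit:
arm_command(deltas=[{"tx": 0,"ty": 0,"tz": 0,"twist": 0},{"tx": 0,"ty": 0,"tz": 0,"twist": 0},{"tx": 0,"ty": 0,"tz": 0,"twist": 0},{"tx": 0,"ty": 0,"tz": 0,"twist": 0}], claw=0.76, grip_force=20)

```text
clock: 17.77
tcp_pos: [594.3, -91.2, 182.4]
eef_rot: [0.001, 1.0, 0.014, 0.002]
ft_force: [-0.4, 0.5, -0.4]
gripper_width: 65.3
gripper_force: 0.0
```

```bash
python3 - <<'E'
from h import *
np.set_printoptions(suppress=True,precision=1)
s,_,S=grab("scene"); T=telemetry.get_state(); print(T["tcp_pos"],T["gripper_width"],T["ft_force"],T["clock"]); T=T["tcp_pos"]
A=S.reshape(-1,3)
for z in range(164,310,6):
    m=(A[:,2]>z)&(A[:,2]<z+6)&(A[:,0]>545)&(A[:,0]<660)&(A[:,1]>-185)&(A[:,1]<5); q=A[m]
    if m.sum()>3: print(z,m.sum(),"y",np.percentile(q[:,1],[2,98]),"x",np.percentile(q[:,0],[2,98]))
E
```

```text
[594.  -91.2 181.9] 65.2079169408183 [ 0.1 -0.3  0.1] 17.8167
164 82 y [-113.9    1.9] x [591.9 659.7]
170 64 y [-119.6  -60. ] x [590.6 653.9]
176 55 y [-118.6  -55.6] x [590.2 651.2]
182 84 y [-127.8  -53.1] x [581.1 654. ]
188 94 y [-127.   -46.3] x [580.3 653.4]
194 102 y [-127.4  -45.5] x [581.  653.3]
200 65 y [-129.2  -44.7] x [579.1 652.9]
206 60 y [-127.1  -45.7] x [579.1 652.9]
212 53 y [-129.1  -45.2] x [580.  651.7]
218 74 y [-130.5   -1. ] x [579.4 659.6]
224 79 y [-147.2  -18.4] x [578.1 659. ]
230 83 y [-148.3  -27. ] x [577.6 657.7]
236 60 y [-153.9  -26.5] x [576.7 601.8]
242 50 y [-152.5  -27.1] x [573.6 599.6]
248 70 y [-150.1  -25.2] x [573.1 600.2]
254 75 y [-159.3  -24.8] x [574.3 597.9]
260 75 y [-156.2  -24.5] x [573.2 600.5]
266 76 y [-155.6  -23.8] x [572.4 600.3]
272 82 y [-155.6  -23.4] x [571.6 600.6]
278 98 y [-155.3  -22.9] x [572.3 598.8]
284 80 y [-152.2  -25.7] x [579.1 600.5]
290 37 y [-111.1  -52.6] x [578.7 596.3]
296 25 y [-77.2 -52.6] x [578.6 597.3]
302 62 y [-100.3  -53.1] x [554.7 609.5]
308 68 y [-101.2  -53.5] x [554.1 617.8]
```

Emit:
arm_command(deltas=[{"tx": 0,"ty": 0.02,"tz": -0.008,"twist": 0},{"tx": -0.001,"ty": 0.04,"tz": -0.008,"twist": 0},{"tx": -0.0015,"ty": 0.06,"tz": -0.008,"twist": 0},{"tx": -0.002,"ty": 0.08,"tz": -0.008,"twist": 0},{"tx": -0.0025,"ty": 0.1,"tz": -0.008,"twist": 0},{"tx": -0.003,"ty": 0.12,"tz": -0.008,"twist": 0},{"tx": -0.0035,"ty": 0.14,"tz": -0.008,"twist": 0},{"tx": -0.004,"ty": 0.16,"tz": -0.008,"twist": 0},{"tx": -0.004,"ty": 0.16,"tz": -0.008,"twist": 0}])

```text
clock: 18.57
tcp_pos: [592.3, -49.5, 178.2]
eef_rot: [-0.0, 1.0, 0.015, 0.0]
ft_force: [0.4, -1.9, 0.3]
gripper_width: 65.2
gripper_force: 0.9
```

Emit:
arm_command(deltas=[{"tx": 0,"ty": 0.015,"tz": 0,"twist": 0},{"tx": -0.001,"ty": 0.03,"tz": 0,"twist": 0},{"tx": -0.001,"ty": 0.045,"tz": 0,"twist": 0},{"tx": -0.0015,"ty": 0.06,"tz": 0,"twist": 0},{"tx": -0.002,"ty": 0.075,"tz": 0,"twist": 0},{"tx": -0.0025,"ty": 0.09,"tz": 0,"twist": 0},{"tx": -0.003,"ty": 0.1,"tz": 0,"twist": 0},{"tx": -0.003,"ty": 0.1,"tz": 0,"twist": 0}])

```text
clock: 19.23
tcp_pos: [591.4, -25.3, 178.1]
eef_rot: [-0.0, 1.0, 0.014, 0.0]
ft_force: [-0.2, -3.2, 2.5]
gripper_width: 65.1
gripper_force: 1.6
```

```bash
cat > chk.py <<'E'
from h import *
np.set_printoptions(suppress=True,precision=1)
s,_,S=grab("scene"); T=telemetry.get_state(); print(T["tcp_pos"],T["gripper_width"],T["ft_force"],T["clock"]); y=T["tcp_pos"][1]
A=S.reshape(-1,3)
for lo,hi in((140,172),(200,212)):
    m=(A[:,2]>lo)&(A[:,2]<hi)&(A[:,0]>580)&(A[:,0]<642)&(abs(A[:,1]-y)<60); q=A[m]
    if m.any(): print(lo,m.sum(),q.mean(0),np.percentile(q,[3,97],axis=0))
m=(A[:,2]>140)&(A[:,2]<172)&(A[:,0]>580)&(A[:,0]<600)&(abs(A[:,1]-y)<60); q=A[m]
if m.sum()>5: print("front wall slope dx/dy",np.polyfit(q[:,1],q[:,0],1)[0],"y",np.percentile(q[:,1],[3,97]))
E
python3 chk.py
```

```text
[591.5 -25.4 178.1] 64.81862097730523 [ 0.3 -3.3  1.6] 19.2833
140 288 [605.4 -12.9 157.3] [[589.6 -51.7 144.4]
 [639.8   1.1 170.4]]
200 70 [589.7 -21.4 206. ] [[580.2 -61.5 200.7]
 [601.5  20.6 211.7]]
front wall slope dx/dy 0.06133856360467553 y [-55.2  -0. ]
```

Emit:
arm_command(deltas=[{"tx": -0.0005,"ty": 0.015,"tz": 0,"twist": 0},{"tx": -0.001,"ty": 0.03,"tz": 0,"twist": 0},{"tx": -0.0015,"ty": 0.045,"tz": 0,"twist": 0},{"tx": -0.0015,"ty": 0.06,"tz": 0,"twist": 0},{"tx": -0.002,"ty": 0.075,"tz": 0,"twist": 0},{"tx": -0.0025,"ty": 0.09,"tz": 0,"twist": 0},{"tx": -0.003,"ty": 0.1,"tz": 0,"twist": 0},{"tx": -0.003,"ty": 0.1,"tz": 0,"twist": 0}])

```text
clock: 19.95
tcp_pos: [590.6, -0.5, 178.0]
eef_rot: [-0.0, 1.0, 0.014, 0.0]
ft_force: [0.4, -3.3, 2.1]
gripper_width: 65.0
gripper_force: 1.6
```

```bash
python3 chk.py
```

```text
[590.6  -0.6 178. ] 64.76197810343129 [ 1.  -3.1  2.9] 20.0
140 298 [604.3  11.9 157.6] [[588.5 -27.4 144.2]
 [636.6  26.1 171.1]]
200 63 [589.1   3.  205.3] [[580.5 -36.  200.2]
 [602.4  45.4 210.6]]
front wall slope dx/dy 0.06796533286433021 y [-29.3  25.5]
```

Works smoothly, with about 3 N of push and no shelf contact. Continuing.

Emit:
arm_command(deltas=[{"tx": -0.0005,"ty": 0.025,"tz": 0,"twist": 0},{"tx": -0.001,"ty": 0.05,"tz": 0,"twist": 0},{"tx": -0.002,"ty": 0.075,"tz": 0,"twist": 0},{"tx": -0.003,"ty": 0.1,"tz": 0,"twist": 0},{"tx": -0.0035,"ty": 0.125,"tz": 0,"twist": 0},{"tx": -0.004,"ty": 0.15,"tz": 0,"twist": 0},{"tx": -0.005,"ty": 0.175,"tz": 0,"twist": 0},{"tx": -0.0055,"ty": 0.2,"tz": 0,"twist": 0},{"tx": -0.0055,"ty": 0.2,"tz": 0,"twist": 0}])

```text
clock: 20.75
tcp_pos: [588.9, 50.3, 177.7]
eef_rot: [-0.001, 1.0, 0.014, -0.0]
ft_force: [1.8, -1.1, 0.0]
gripper_width: 65.1
gripper_force: 0.5
```

Emit:
arm_command(deltas=[{"tx": -0.0005,"ty": 0.025,"tz": 0,"twist": 0},{"tx": -0.001,"ty": 0.05,"tz": 0,"twist": 0},{"tx": -0.002,"ty": 0.075,"tz": 0,"twist": 0},{"tx": -0.003,"ty": 0.1,"tz": 0,"twist": 0},{"tx": -0.0035,"ty": 0.125,"tz": 0,"twist": 0},{"tx": -0.004,"ty": 0.15,"tz": 0,"twist": 0},{"tx": -0.005,"ty": 0.175,"tz": 0,"twist": 0},{"tx": -0.0055,"ty": 0.2,"tz": 0,"twist": 0},{"tx": -0.0055,"ty": 0.2,"tz": 0,"twist": 0}])

```text
clock: 21.5
tcp_pos: [587.7, 100.8, 177.8]
eef_rot: [-0.001, 1.0, 0.015, -0.0]
ft_force: [0.0, -0.3, 0.2]
gripper_width: 65.1
gripper_force: 0.4
```

```bash
python3 chk.py
```

```text
[587.8 100.3 178. ] 64.57036042632548 [ 0.1 -0.4 -0.7] 21.55
140 388 [602.4 112.1 156.5] [[586.4  69.9 142.2]
 [638.6 127.5 171. ]]
200 62 [589.5  98.4 206. ] [[580.6  65.  200.8]
 [599.4 146.3 211.8]]
front wall slope dx/dy 0.055296622073201816 y [ 68.6 126.3]
```

Emit:
arm_command(deltas=[{"tx": -0.0005,"ty": 0.015,"tz": 0,"twist": 0},{"tx": -0.001,"ty": 0.03,"tz": 0,"twist": 0},{"tx": -0.0015,"ty": 0.045,"tz": 0,"twist": 0},{"tx": -0.0015,"ty": 0.06,"tz": 0,"twist": 0},{"tx": -0.002,"ty": 0.075,"tz": 0,"twist": 0},{"tx": -0.002,"ty": 0.085,"tz": 0,"twist": 0},{"tx": -0.002,"ty": 0.085,"tz": 0,"twist": 0},{"tx": -0.002,"ty": 0.085,"tz": 0,"twist": 0}])

```text
clock: 22.22
tcp_pos: [587.4, 120.9, 178.0]
eef_rot: [-0.0, 1.0, 0.014, 0.0]
ft_force: [-0.0, -0.8, 0.8]
gripper_width: 65.1
gripper_force: 0.3
```

Emit:
arm_command(deltas=[{"tx": 0,"ty": 0.008,"tz": 0,"twist": 0},{"tx": 0,"ty": 0.016,"tz": 0,"twist": 0},{"tx": 0,"ty": 0.016,"tz": 0,"twist": 0},{"tx": 0,"ty": 0.016,"tz": 0,"twist": 0}])

```text
clock: 22.55
tcp_pos: [587.3, 124.5, 178.0]
eef_rot: [-0.0, 1.0, 0.014, -0.0]
ft_force: [-1.4, -1.2, 0.9]
gripper_width: 65.1
gripper_force: 0.9
```

```bash
python3 chk.py
```

```text
[587.3 124.5 178. ] 64.7504002623036 [-1.  -0.6  0.6] 22.6
140 398 [602.1 136.1 156.6] [[585.4  95.1 142.2]
 [639.1 151.  170.7]]
200 67 [590.8 124.1 205.6] [[580.7  87.2 200.3]
 [599.9 170.4 210.9]]
front wall slope dx/dy 0.061250691135359026 y [ 93.3 149.8]
```

Emit:
arm_command(deltas=[{"tx": 0,"ty": 0.008,"tz": 0,"twist": 0},{"tx": 0,"ty": 0.016,"tz": 0,"twist": 0},{"tx": 0,"ty": 0.016,"tz": 0,"twist": 0}])

```text
clock: 22.85
tcp_pos: [587.1, 127.5, 177.9]
eef_rot: [0.001, 1.0, 0.014, -0.0]
ft_force: [-3.6, -6.3, 0.3]
gripper_width: 65.0
gripper_force: 3.2
```

Emit:
arm_command(deltas=[{"tx": 0,"ty": 0.008,"tz": 0,"twist": 0},{"tx": 0,"ty": 0.012,"tz": 0,"twist": 0},{"tx": 0,"ty": 0.012,"tz": 0,"twist": 0}])

```text
clock: 23.1
tcp_pos: [586.8, 128.3, 177.9]
eef_rot: [0.003, 1.0, 0.014, -0.001]
ft_force: [-4.4, -13.5, 3.0]
gripper_width: 65.1
gripper_force: 7.0
```

```bash
python3 chk.py
```

```text
[586.9 128.2 177.9] 65.03954160011871 [ -4.1 -13.3   3.2] 23.15
140 387 [601.7 139.8 156.5] [[585.4 101.1 142.4]
 [638.3 154.4 170.7]]
200 69 [590.2 127.3 205.8] [[581.5  92.6 200.8]
 [599.2 174.3 211.7]]
front wall slope dx/dy 0.09369191598618107 y [ 98.8 153.4]
```

Emit:
arm_command(deltas=[{"tx": 0,"ty": -0.01,"tz": 0,"twist": 0},{"tx": 0,"ty": -0.02,"tz": 0,"twist": 0},{"tx": 0,"ty": -0.03,"tz": 0,"twist": 0},{"tx": 0,"ty": -0.036,"tz": 0,"twist": 0},{"tx": 0,"ty": -0.042,"tz": 0,"twist": 0},{"tx": 0,"ty": -0.042,"tz": 0,"twist": 0}])

```text
clock: 23.65
tcp_pos: [587.4, 121.0, 178.1]
eef_rot: [-0.0, 1.0, 0.014, 0.0]
ft_force: [0.3, -0.4, -0.1]
gripper_width: 65.1
gripper_force: 0.0
```

```bash
cat >> chk.py <<'E'
m=(A[:,2]>200)&(A[:,2]<245)&(A[:,0]>630)&(A[:,0]<690)&(A[:,1]>110)&(A[:,1]<175); q=A[m]
dark=s.reshape(-1,3)[m].mean(1)<45
print("ring?",dark.sum(),np.percentile(q[dark],[3,50,97],axis=0) if dark.sum()>3 else 0)
E
python3 chk.py
```

```text
[587.4 121.  178.1] 64.79839585141417 [-0.7 -0.2 -0.1] 23.7
140 402 [601.9 138.9 156.8] [[585.6  99.3 142.3]
 [638.7 153.1 170.5]]
200 61 [588.9 121.  205.5] [[580.8  85.1 200.2]
 [598.2 166.2 211.3]]
front wall slope dx/dy 0.06728050686705976 y [ 96.9 151.8]
ring? 119 [[642.  132.3 201. ]
 [644.4 148.2 217.6]
 [656.9 163.2 229.5]]
```

Emit:
arm_command(deltas=[{"tx": 0,"ty": -0.006,"tz": 0,"twist": 0},{"tx": 0,"ty": -0.012,"tz": 0,"twist": 0},{"tx": 0,"ty": -0.018,"tz": 0,"twist": 0},{"tx": 0,"ty": -0.024,"tz": 0,"twist": 0},{"tx": 0,"ty": -0.028,"tz": 0,"twist": 0},{"tx": 0,"ty": -0.028,"tz": 0,"twist": 0}])

```text
clock: 24.2
tcp_pos: [587.4, 114.0, 178.3]
eef_rot: [-0.0, 1.0, 0.014, 0.0]
ft_force: [-0.5, 3.5, 2.4]
gripper_width: 64.7
gripper_force: 1.7
```

```bash
python3 chk.py
```

```text
[587.4 114.  178.3] 65.09994536032686 [-1.7  3.4  1.4] 24.25
140 411 [602.  132.9 157. ] [[585.4  91.1 142.4]
 [638.7 147.8 171. ]]
200 62 [590.1 112.9 205.4] [[580.3  78.1 200.6]
 [612.4 160.3 211.6]]
front wall slope dx/dy 0.0685987625166333 y [ 89.  145.9]
ring? 114 [[642.3 123.6 201.6]
 [644.5 141.5 217.7]
 [656.7 163.6 229.2]]
```

```bash
cat > chk2.py <<'E'
from h import *
np.set_printoptions(suppress=True,precision=3)
T=telemetry.get_state(); y=T["tcp_pos"][1]; print(T["tcp_pos"],T["ft_force"],T["clock"])
A=np.concatenate([grab("scene")[2].reshape(-1,3) for _ in range(3)])
z=(A[:,2]>146)&(A[:,2]<170)&(abs(A[:,1]-y-10)<60)
q=A[z&(A[:,0]>602)&(A[:,0]<636)]; q=q[abs(q[:,1]-np.median(q[:,1]))<8]; c=np.polyfit(q[:,0],q[:,1],1); print("side dy/dx",c[0],"y at 615",np.polyval(c,615),"at 650",np.polyval(c,650),len(q))
yl=np.median(q[:,1])
q=A[z&(A[:,0]<602)&(A[:,1]<yl-8)&(A[:,1]>yl-50)]; q=q[abs(q[:,0]-np.median(q[:,0]))<7]; print("front dx/dy",np.polyfit(q[:,1],q[:,0],1)[0],np.median(q,axis=0),len(q))
E
python3 chk2.py
```

```text
[587.427 114.014 178.273] [-1.736  3.358  1.361] 24.25
side dy/dx 0.03447646218916691 y at 615 145.8970933920609 at 650 147.1037695686817 333
front dx/dy -0.0362735566436183 [586.955 117.23  157.89 ] 301
```

Emit:
arm_command(deltas=[{"tx": 0,"ty": 0.012,"tz": 0,"twist": 0},{"tx": 0,"ty": 0.024,"tz": 0,"twist": 0},{"tx": 0,"ty": 0.032,"tz": 0,"twist": 0},{"tx": 0,"ty": 0.04,"tz": 0,"twist": 0},{"tx": 0,"ty": 0.048,"tz": 0,"twist": 0},{"tx": 0,"ty": 0.048,"tz": 0,"twist": 0}])

```text
clock: 24.9
tcp_pos: [587.2, 125.8, 177.9]
eef_rot: [0.0, 1.0, 0.014, -0.0]
ft_force: [-1.9, -2.3, 0.3]
gripper_width: 65.1
gripper_force: 1.0
```

```bash
python3 chk2.py
```

```text
[587.175 125.823 177.862] [-1.89  -2.272  0.324] 24.9
side dy/dx 0.01530829519368148 y at 615 150.42771637036068 at 650 150.96350670213954 329
front dx/dy -0.029246744771469924 [586.932 122.223 157.714] 307
```

Emit:
arm_command(deltas=[{"tx": 0,"ty": 0.004,"tz": 0,"twist": 0},{"tx": 0,"ty": 0.008,"tz": 0,"twist": 0},{"tx": 0,"ty": 0.008,"tz": 0,"twist": 0}])

```text
clock: 25.3
tcp_pos: [587.1, 127.2, 177.8]
eef_rot: [0.001, 1.0, 0.014, -0.0]
ft_force: [-1.9, -4.8, 0.1]
gripper_width: 65.0
gripper_force: 2.4
```

```bash
python3 chk2.py
```

```text
[587.05  127.181 177.83 ] [-1.948 -4.845  0.06 ] 25.3
side dy/dx 0.030735761336334086 y at 615 151.7840912792545 at 650 152.8598429260262 332
front dx/dy -0.02282148295790653 [586.948 124.029 157.456] 309
```

Emit:
arm_command(deltas=[{"tx": 0,"ty": 0.004,"tz": 0,"twist": 0},{"tx": 0,"ty": 0.006,"tz": 0,"twist": 0},{"tx": 0,"ty": 0.006,"tz": 0,"twist": 0}])

```text
clock: 25.7
tcp_pos: [586.9, 127.6, 177.8]
eef_rot: [0.002, 1.0, 0.014, -0.001]
ft_force: [-2.7, -9.1, 1.9]
gripper_width: 65.2
gripper_force: 4.3
```

```bash
python3 chk2.py
```

```text
[586.932 127.588 177.827] [-2.696 -9.077  1.902] 25.7
side dy/dx 0.011844283591674208 y at 615 152.0866743632474 at 650 152.501224288956 329
front dx/dy -0.017264737700003537 [586.894 124.235 158.014] 309
```

Emit:
arm_command(deltas=[{"tx": 0,"ty": -0.008,"tz": 0,"twist": 0},{"tx": 0,"ty": -0.016,"tz": 0,"twist": 0},{"tx": 0,"ty": -0.02,"tz": 0,"twist": 0},{"tx": 0,"ty": -0.02,"tz": 0,"twist": 0}])

```text
clock: 26.18
tcp_pos: [587.3, 124.6, 178.0]
eef_rot: [-0.0, 1.0, 0.014, 0.0]
ft_force: [-2.1, -1.0, -1.2]
gripper_width: 64.8
gripper_force: 0.0
```

Emit:
arm_command(deltas=[{"tx": 0,"ty": 0,"tz": 0,"twist": 0},{"tx": 0,"ty": 0,"tz": 0,"twist": 0},{"tx": 0,"ty": 0,"tz": 0,"twist": 0},{"tx": -0.06,"ty": 0,"tz": 0,"twist": 0},{"tx": -0.16,"ty": 0,"tz": 0,"twist": 0},{"tx": -0.3,"ty": 0,"tz": 0.05,"twist": 0},{"tx": -0.4,"ty": -0.1,"tz": 0.2,"twist": 0},{"tx": -0.5,"ty": -0.25,"tz": 0.35,"twist": 0},{"tx": -0.6,"ty": -0.4,"tz": 0.4,"twist": 0},{"tx": -0.6,"ty": -0.6,"tz": 0.4,"twist": 0},{"tx": -0.6,"ty": -0.6,"tz": 0.4,"twist": 0}], claw=0.85)

```text
clock: 27.1
tcp_pos: [437.3, -27.1, 280.5]
eef_rot: [0.001, 1.0, 0.015, 0.003]
ft_force: [1.4, -0.5, -0.5]
gripper_width: 72.4
gripper_force: 0.0
```

```bash
sed 's/y=T\["tcp_pos"\]\[1\]/y=124.5/' chk2.py > chk3.py; cat >> chk3.py <<'E'
p,_,S=grab("scene"); R=S.reshape(-1,3)
print(telemetry.get_state()["ft_force"])
q=R[(R[:,2]>196)&(R[:,2]<240)&(R[:,0]>592)&(R[:,0]<650)&(abs(R[:,1]-124)<32)]
print("shaker",len(q),np.percentile(q,[2,50,98],axis=0))
q=R[(R[:,2]>178)&(R[:,2]<196)&(R[:,0]>575)&(R[:,0]<600)&(abs(R[:,1]-124)<32)]; print("front rim",np.percentile(q,[2,50,98],axis=0))
E
python3 chk3.py
```

```text
[437.316 -27.123 280.55 ] [ 1.421 -0.451 -0.477] 27.1
side dy/dx 0.015669211418444382 y at 615 151.23796230334403 at 650 151.78638470298958 333
front dx/dy -0.022196846168451072 [587.189 123.998 158.35 ] 303
[-0.303  0.373 -0.043]
shaker 497 [[596.185  99.302 196.328]
 [617.127 132.943 216.045]
 [646.622 153.056 233.681]]
front rim [[581.852  94.387 178.768]
 [586.034 129.176 188.233]
 [599.371 152.701 195.071]]
```

The side wall is within about 1 mm of where it was in ring contact. The holder is square within about 0.01 rad, the rim is at z 188 and the shaker top at 233, both as expected. Handing in.

```bash
python3 -c "
from station import manip
print(manip.close_job())"
```

```text
the job is handed in; nothing more can be done
None
```

The job is handed in at about 27 s. By the last measurements the holder hangs square against the stop ring (gap about 1 mm), the salt shaker stands in it, and the gripper is clear of everything; no verdict was returned.

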